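# Tuck the hatch flap of the dumpling box

## Robot

A 6-joint arm with a two-finger parallel gripper is mounted at the origin on the work surface. World frame = base frame: x ahead of the robot, y to its left, z up, the work surface at z = 0. Lengths are in m, angles in rad, forces in N, time in s.
With the tool pointing down it reaches from about 0.3 to 0.875 m from the base axis. Payload 6.4 kg.
Tool frame: the origin (TCP) lies at the very end of the fingers, on their centre line; the grasp point (between the pads) lies 19 mm behind it; x points along the fingers, y is the direction in which the jaws open and shut, and the axes are right-handed (so a half turn about x gives the same grasp; the last joint's range is limited). The gripper opens to 85 mm and grips with 20 to 120 N. Pads are 22 mm wide; open, the fingers measure 114 mm over their backs; the gripper's body (76 mm by 85 mm) begins 54 mm behind the grasp point. The pads swing forward as they close: fully open they stand 13 mm farther back than shut.
Start: joints at [1.028, 0.181, 1.607, -0, 1.354, -0.206], TCP at [0.19, 0.543, 0.205] pointing down, gripper open.
Joint ranges: [-2.99, 2.99], [-0.89, 2.07], [0.3, 2.58], [-1.14, 4.28], [0, 2.63], [-3.12, 3.12]. Speed limits (rad/s): [2.57, 2.57, 3.01, 3.14, 3.14, 3.14].

## Interface

Orientations are given as a unit quaternion [w, x, y, z].
In Python, from bench import status, optics, hand_in gives the robot as it stands. The module is installed in compiled form; this text tells all that it offers.
- The arm moves only by the shell command python3 -m jog 'ROWS'. ROWS is JSON, one flat list of numbers, 5 for each row, row after row: the shift along the tool's x, y, z in mm, then the turn about the tool's x in degrees, then the opening in per cent of the stroke, from 0 (shut) to 100 (fully open). In form: [tx, ty, tz, yaw, gripper, tx, ty, tz, yaw, gripper, ...]. A call has exactly 5 rows; each row is the pose to reach, as a shift and turn from the pose commanded when the call began, along the tool's axes at that moment; what a row does not reach only later rows make up. A row lasts 1/10 s, in which the tool goes at most 50 mm and 8.59 degrees, less where a joint would pass 70% of its speed; a pose out of reach is approached as far as the arm can. A call with a gripper value outside its range is refused whole. The fingers move at their own pace and stop on an object; the grip force is fixed at half the most. Time passes only in rows, so rows that repeat a pose let the fingers close, or fill a call up. It gives the time, the measured TCP pose, the force and the opening at its end, in the units of the state.
- status.get_obs(): the state, without advancing time (a new reading comes with each control period).
- optics.camera(name): name is "side" or "top" or "wrist"; returns the picture (400x640x3 uint8, red, green, blue); there is no depth.
- optics.get_calibration(name): a dict with "vertical_fov" (degrees; the focal length in pixels is half the picture's height over the tangent of half this angle, whatever the lens; pixels are square), "cx", "cy" (the principal point, pixels), "extrinsics" (4x4, takes a point from camera to world coordinates). Camera axes: x right, y up, looking along -z (the intrinsics and any distortion apply to the point x, -y, -z); pixel columns grow to the right and rows downward; lengths in m; the calibration is good to about 2 mm. A picture is of the moment at which its call begins: read the wrist's pose just before it. get_calibration takes no time and is no camera call; for the wrist camera it gives the pose at the moment of the call.
- hand_in(): hands the job in, once; it reports no verdict.
The state is a dict: "time_s": time; "q": joint angles; "dq": joint speeds; "joint_efforts": joint torques, N m; "eef_pos": TCP position; "eef_rot": TCP orientation; "wrist_force": force on the tool from outside, world axes, zero at the start; "torque": the same for the moment, N m; "opening": opening from 0.0 (shut) to 1.0 (fully open).
Only numpy, scipy, OpenCV 4.12 (cv2) and the standard library are available. Lean on these libraries where they do the work, as an engineer would, in place of code of your own. Each camera call takes 0.05 s, during which the arm holds its last target. There are 200 camera calls.

## Task

Close the white dumpling box: with the fingertips push its orange flap over so that it lies flat on the opening, then slide it forward until its edge is fully tucked beneath the blue lip and stays there by itself. Only push: do not lift the box or drag it out of its cradle, and leave everything else on the counter where it is.

Things in the scene. Friction and masses are not known exactly. Their poses are not given: they have to be found in the camera images.
- box: white open-topped dumpling box 210 (its x) x 150 (its y) x 55 mm high, loose, 0.7 kg, seated in a shallow aluminium cradle fixed to the counter (floor 6 mm thick, rim 20 mm high and 10 mm thick round the box, about 2.5 mm play). Origin: centre of its underside; x points from the flap's hinge towards the lip, z up. Its half at -x is open (dumplings inside), its half at +x (from x = 0) is shut by a fixed clear cover, flush with the rim at 55 mm
- flap (a joint): angle of the orange flap about its hinge, rad: 0 = flat over the opening, 1.57 = upright, up to 2.3 = leaning back; starts at 1.4 to 1.85. A plate 95 mm long (hinge to free edge), 120 wide, 3 thick, 30 g. A light spring (0.02 N m/rad about 1.6 rad) lifts it unless tucked: let go untucked it rises to about 0.75 and rests. Under 1 N folds it; push near its free edge
- slot (a joint): how far the flap's hinge has slid along its slots towards the lip, m: 0 = away from the lip, 0.022 = fully home; starts at 0 to 0.002. It stays where it is left; sliding takes about 2 N plus friction. The flap swings down in front of the lip only if this is under about 0.005; farther along, it lands on top of the lip and must be slid back
- hinge (a point): middle of the flap's hinge pin, in the plate's mid-plane; at slot 0 it lies at x = -90, z = 57.5 mm in the box frame; it moves with the slot. Its axes are those of the box (x towards the lip, z up)
- flap_edge (a point): middle of the flap's free edge, mid-thickness, 95 mm from the hinge; axes turn with the flap (x from hinge to edge, z out of the outer face)
- flap_rib (a point): middle of the top of the push rib, a bar across the flap's outer face: 70 mm wide, 6 mm thick (64 to 70 mm from the hinge), standing 8 mm above the face; the face between hinge and rib is clear. The outer face is the upper one when folded down
- lip_edge (a point): middle of the lower front edge of the blue retaining lip, at x = 11, z = 61 mm in the box frame. The lip is a fixed bar 130 mm wide, 27 deep (x), 5 thick (top at 66 mm), standing over the clear cover with a 6 mm high gap beneath it that is open towards the hinge and 22 mm deep. The folded flap lies at 56 to 59 mm and so passes under with 2 mm to spare above. With the flap folded and slot 0 its edge is 6 mm short of the lip; fully home it is 16 mm beneath it
- soy_bottle: bystander: small dark soy sauce bottle with red cap, 52 mm across, 120 tall, standing beside the box; origin at centre of underside
- chili_jar: bystander: chili jar with yellow cap, 58 mm across, 70 tall, standing beside the box; origin at centre of underside
- lacquer_tray: bystander: empty dark red tray 170 x 250 x 22 mm; origin at centre of underside
- spatula: bystander: spatula about 240 mm long lying on the counter
- candy_bowl: bystander: green glass bowl, 110 mm across, 50 tall; origin at centre of underside
- bean_pack: bystander: clear food pack with dark red contents, 135 x 175 x 47 mm; origin at centre of underside
- white_pack: bystander: clear food pack with cream contents, same size

How it is judged:
By the outcome, as a careful person would: the job done as asked, in the order asked, and still so for the second after the job is handed in, with the robot touching nothing.
It also fails if it takes over 40 s, if anything falls off the work surface, if the arm or the gripper's body presses on something with over 40 N, if the wrist force passes 120 N, or if a joint passes its speed limit or range.

## Working session

There is one attempt and no reset: what is moved stays moved. The work goes in short steps, Python scripts to look and compute and a shell command to move; the robot and the scene stay as the last step left them, time stands still between calls to the robot, and variables do not carry over. Pictures are saved under pics/ and viewed, on a budget of 10 in all, crops included, one or two more only if the job needs it, and the job is handed in when it is done.

```bash
mkdir -p pics
python3 - <<'E'
from bench import status, optics
import cv2, numpy as np
for n in("top","side"):
    im=optics.camera(n); cv2.imwrite(f"pics/{n}0.png",im[:,:,::-1]); c=optics.get_calibration(n)
    print(n,c)
print(status.get_obs())
E
```

```text
top {'vertical_fov': 55.78400465981277, 'cx': 325.3866647103526, 'cy': 205.20105618127076, 'extrinsics': array([[ 0.02685002,  0.98731549, -0.15648384,  0.44702661],
       [-0.99958267,  0.02818622,  0.00632573, -0.03372023],
       [ 0.01065618,  0.15624869,  0.98766026,  1.12128696],
       [ 0.        ,  0.        ,  0.        ,  1.        ]])}
side {'vertical_fov': 47.36581278446719, 'cx': 313.2337528162026, 'cy': 205.6718228347703, 'extrinsics': array([[ 7.17167923e-01,  5.47408822e-01, -4.31293116e-01,
         3.89837806e-02],
       [-6.96899738e-01,  5.62473632e-01, -4.44920408e-01,
        -6.36097581e-01],
       [-9.62351453e-04,  6.19650704e-01,  7.84877111e-01,
         1.12756620e+00],
       [ 0.00000000e+00,  0.00000000e+00,  0.00000000e+00,
         1.00000000e+00]])}
{'time_s': 0.1, 'q': array([ 1.02774359e+00,  1.81512430e-01,  1.60790591e+00,  1.53695406e-05,
        1.35378095e+00, -2.06331564e-01]), 'dq': array([-0.00043754,  0.0002695 , -0.00133341, -0.0001019 ,  0.00152084,
       -0.00050504]), 'joint_efforts': array([-3.96482765e-04, -4.45873654e+01, -3.52240241e+01, -3.92367747e-04,
        4.08955151e-03, -2.48233476e-05]), 'eef_pos': array([0.18969064, 0.54224472, 0.2040496 ]), 'eef_rot': array([ 0.69689561,  0.11796173,  0.69732127, -0.1190151 ]), 'wrist_force': array([ 0.20603041, -0.47578573, -0.33690217]), 'torque': array([ 0.0473069 ,  0.01606633, -0.01407513]), 'opening': 0.9999667500066504}
```

View pics/top0.png

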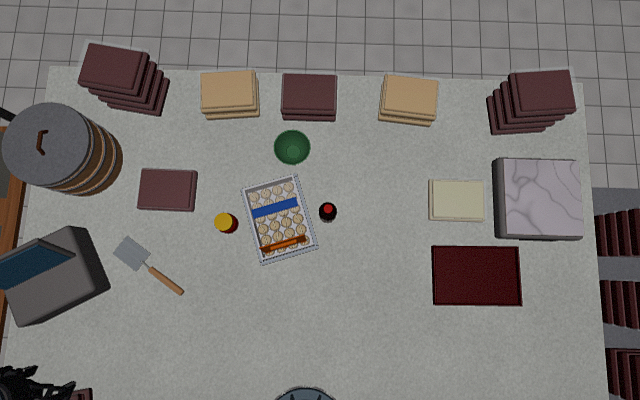

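View pics/side0.png

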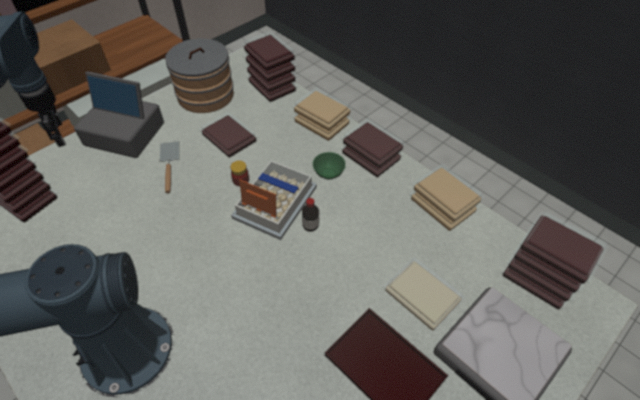

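The top view shows the blue lip at about (275,208), the orange flap at (287,243) upright, the soy bottle at (328,211) and the chili jar at (226,223). The side view agrees: the flap stands at (258,198) and the lip is at (278,183). Next I measure these by colour.

```bash
cat > h.py <<'E'
import cv2, numpy as np
from bench import status, optics
def ray(c,u,v):
    f=200/np.tan(np.radians(c["vertical_fov"]/2)); E=c["extrinsics"]
    d=E[:3,:3]@np.array([(u-c["cx"])/f,-(v-c["cy"])/f,-1]); return E[:3,3],d
def onz(c,u,v,z):
    o,d=ray(c,u,v); return o+d*(z-o[2])/d[2]
def proj(c,p):
    f=200/np.tan(np.radians(c["vertical_fov"]/2)); E=c["extrinsics"]
    q=E[:3,:3].T@(np.asarray(p)-E[:3,3]); return np.array([c["cx"]-f*q[0]/q[2],c["cy"]+f*q[1]/q[2]])
def mask(im,lo,hi,roi=None):
    m=cv2.inRange(cv2.cvtColor(im,cv2.COLOR_RGB2HSV),lo,hi)
    if roi: k=np.zeros_like(m); x0,y0,x1,y1=roi; k[y0:y1,x0:x1]=1; m=m*k
    return m
def big(m):
    return max(cv2.findContours(m,cv2.RETR_EXTERNAL,cv2.CHAIN_APPROX_NONE)[0],key=cv2.contourArea)
E
python3 - <<'E'
from h import *
np.set_printoptions(precision=4,suppress=True)
rois=dict(top=(235,165,325,270),side=(225,155,325,245))
for n in rois:
    im=cv2.imread(f"pics/{n}0.png")[:,:,::-1].copy(); c=optics.get_calibration(n)
    b=big(mask(im,(100,120,60),(130,255,255),rois[n])); r=cv2.minAreaRect(b); bp=cv2.boxPoints(r)
    P=np.array([onz(c,*p,.066) for p in bp]); print(n,"lip",P.mean(0),"\n",P, "sides",np.linalg.norm(np.diff(P,axis=0),axis=1))
    o=big(mask(im,(3,150,60),(18,255,255),rois[n])); ob=cv2.boxPoints(cv2.minAreaRect(o)); print("orange px",ob.round(1).tolist())
    if n=="top":
        for (lo,hi,z,roi,nm) in [((20,150,80),(35,255,255),.07,(210,205,245,240),"chili"),((0,0,0),(180,255,70),.06,(310,190,345,230),"soy")]:
            k=big(mask(im,lo,hi,roi)); print(nm,onz(c,*cv2.minEnclosingCircle(k)[0],z))
    x0,y0,x1,y1=rois[n]; a=cv2.resize(im[y0:y1,x0:x1],None,fx=5,fy=5,interpolation=cv2.INTER_CUBIC)
    cv2.imwrite(f"pics/{n}_crop.png",a[:,:,::-1])
t=cv2.imread("pics/top_crop.png");s=cv2.imread("pics/side_crop.png"); s=cv2.copyMakeBorder(s,0,max(0,t.shape[0]-s.shape[0]),0,0,cv2.BORDER_CONSTANT)
w=np.hstack([t,s[:t.shape[0]]]); w=cv2.resize(w,None,fx=800/w.shape[1],fy=800/w.shape[1]); cv2.imwrite("pics/crops.png",w); print(w.shape)
E
```

```text
top lip [0.6043 0.1037 0.066 ] 
 [[0.5964 0.1697 0.066 ]
 [0.6374 0.0463 0.066 ]
 [0.6119 0.0379 0.066 ]
 [0.5713 0.1609 0.066 ]] sides [0.13   0.0268 0.1296]
orange px [[258.8999938964844, 246.6999969482422], [303.6000061035156, 233.3000030517578], [305.8999938964844, 241.10000610351562], [261.29998779296875, 254.5]]
chili [0.5604 0.2442 0.07  ]
soy [ 0.5961 -0.0456  0.06  ]
side lip [0.607  0.1085 0.066 ] 
 [[0.5759 0.1611 0.066 ]
 [0.5968 0.175  0.066 ]
 [0.6381 0.0551 0.066 ]
 [0.6173 0.0428 0.066 ]] sides [0.0251 0.1267 0.0242]
orange px [[243.60000610351562, 190.6999969482422], [246.6999969482422, 184.89999389648438], [269.8999938964844, 197.39999389648438], [266.79998779296875, 203.1999969482422]]
(442, 800, 3)
```

View pics/crops.png

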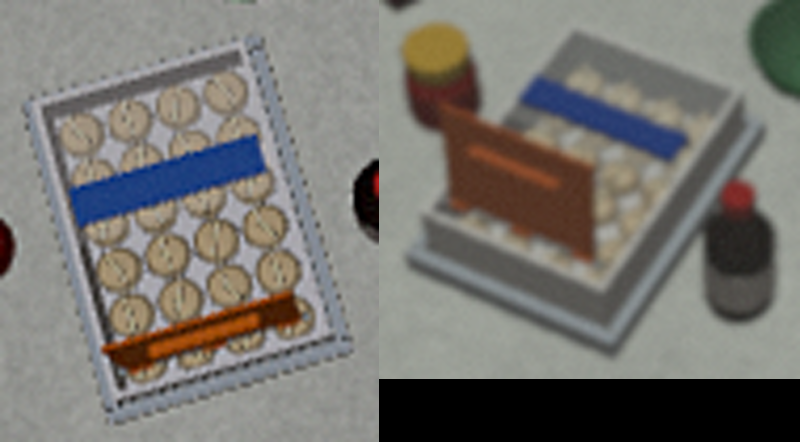

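Run:
```python
from h import *
from scipy.spatial.transform import Rotation as R
np.set_printoptions(precision=4,suppress=True)
rois=dict(top=(235,165,325,270),side=(225,155,325,245)); L={}
for n in rois:
    im=cv2.imread(f"pics/{n}0.png")[:,:,::-1].copy(); c=optics.get_calibration(n)
    b=big(mask(im,(100,120,60),(130,255,255),rois[n])); bp=cv2.boxPoints(cv2.minAreaRect(b))
    P=np.array([onz(c,*p,.072) for p in bp]); d=P[np.argsort(P[:,1])]; a=(d[2]+d[3]-d[0]-d[1])/2; yaw=np.degrees(np.arctan2(-a[0],a[1]))
    print(n,P.mean(0),"yaw",yaw,"len",np.linalg.norm(a)); L[n]=P.mean(0)
    m=mask(im,(3,120,40),(18,255,255),rois[n]); o=big(m); print("flap px",cv2.convexHull(o)[:,0].tolist())
yaw=np.radians(18.3); ex=np.array([np.cos(yaw),np.sin(yaw),0])
lip=(L["top"]+L["side"])/2; org=lip-.0245*ex; org[2]=.006; hg=org-.09*ex; hg[2]=.0635; print("org",org,"hinge",hg)
ey=np.array([-ex[1],ex[0],0])
for th in (1.4,1.6,1.8):
    e=hg+.095*(np.cos(th)*ex+np.sin(th)*np.array([0,0,1]))
    for n in rois:
        c=optics.get_calibration(n); print(th,n,*(proj(c,e+s*.06*ey).round(1) for s in(-1,1)),"hinge",*(proj(c,hg+s*.06*ey).round(1) for s in(-1,1)))
s=status.get_obs(); q=s["eef_rot"]; M=R.from_quat(q[[1,2,3,0]]).as_matrix(); print(M)
zy=np.degrees(np.arctan2(M[1,2],M[0,2])); print("tool z heading",zy)
```

```text
top [0.6034 0.1029 0.072 ] yaw 18.314246441530166 len 0.12906568734421606
flap px [[303, 234], [304, 235], [306, 239], [305, 241], [304, 242], [301, 243], [267, 253], [266, 253], [263, 251], [259, 248], [259, 247], [261, 246], [277, 241], [302, 234]]
side [0.6038 0.1043 0.072 ] yaw 19.15561301914547 len 0.12529791177311903
flap px [[274, 194], [275, 207], [275, 215], [274, 216], [271, 215], [258, 210], [243, 204], [242, 203], [232, 176], [232, 172], [245, 170]]
org [0.5803 0.0959 0.006 ] hinge [0.4949 0.0676 0.0635]
1.4 top [302.9 231.9] [257.4 245.5] hinge [306.1 240.4] [264.6 252.8]
1.4 side [276.5 193.6] [240.  178.6] hinge [275.7 217.9] [241.  203.1]
1.6 top [304.9 239. ] [259.3 252.7] hinge [306.1 240.4] [264.6 252.8]
1.6 side [272.9 197.9] [236.3 182.7] hinge [275.7 217.9] [241.  203.1]
1.8 top [307.  246.2] [261.4 259.9] hinge [306.1 240.4] [264.6 252.8]
1.8 side [269.5 203.2] [232.7 187.8] hinge [275.7 217.9] [241.  203.1]
[[-0.0008  0.3304  0.9438]
 [-0.0014  0.9438 -0.3304]
 [-1.     -0.0016 -0.0003]]
tool z heading -19.29290776173052
```

```bash
python3 -m jog '[0,-78,78,-7.6,0, 0,-117,117,-15.2,0, 0,-156,156,-22.8,0, 0,-195,195,-30.4,0, 0,-234,234,-37.7,0]'
cat > s.py <<'E'
from h import *
from scipy.spatial.transform import Rotation as R
np.set_printoptions(precision=4,suppress=True)
H=np.array([.4949,.0676,.0635]); a=np.radians(18.4); B=np.array([[np.cos(a),np.sin(a),0],[-np.sin(a),np.cos(a),0],[0,0,1]])
s=status.get_obs(); M=R.from_quat(s["eef_rot"][[1,2,3,0]]).as_matrix()
p=B@(s["eef_pos"]-H)*1000
print("t",round(s["time_s"],2),"tcp rel hinge (box axes mm)",p.round(1),"z head",np.degrees(np.arctan2(M[1,2],M[0,2])).round(2),"tilt",M[:,0],"F box",(B@s["wrist_force"]).round(2),"open",round(s["opening"],2))
import sys
if len(sys.argv)>3:
    t=np.array(list(map(float,sys.argv[1:4]))); print("shift tool mm",(M.T@(B.T@(t-p))).round(1))
E
python3 s.py -71 0 120
```

```text
time_s: 0.6
eef_pos: [0.2931, 0.3284, 0.2047]
eef_rot: [0.699, -0.108, 0.699, 0.108]
wrist_force: [0.5, 0.1, -0.2]
opening: 0.143
t 0.6 tcp rel hinge (box axes mm) [-109.2  311.2  141.2] z head 17.59 tilt [-0.0002 -0.0003 -1.    ] F box [ 0.53 -0.07 -0.2 ] open 0.14
shift tool mm [  21.3 -310.6   42.6]
```

```bash
python3 -m jog '[0,-48,7,0,0, 0,-96,14,0,0, 0,-144,21,0,0, 0,-192,28,0,0, 10,-240,34,0,0]' >/dev/null; python3 -m jog '[10,-48,0,0,0, 10,-60,0,0,0, 10,-60,0,0,0, 10,-60,0,0,0, 10,-60,0,0,0]'; python3 s.py -71 0 45
```

```text
time_s: 1.6
eef_pos: [0.4142, 0.0553, 0.1852]
eef_rot: [0.699, -0.107, 0.699, 0.107]
wrist_force: [0.3, -0.4, -0.1]
opening: 0.001
t 1.6 tcp rel hinge (box axes mm) [-80.5  13.9 121.7] z head 17.4 tilt [ 0.0001  0.0004 -1.    ] F box [ 0.14 -0.49 -0.08] open 0.0
shift tool mm [ 76.7 -13.7   9.7]
```

```bash
python3 -m jog '[25,-7,0,-1,0, 50,-13.5,0,-1,0, 77,-13.5,0,-1,0, 77,-13.5,10,-1,0, 77,-13.5,10,-1,0]'; python3 s.py 0 0 45
python3 - <<'E'
from h import *
o=[]
for n,(x0,y0,x1,y1) in dict(top=(235,170,325,280),side=(205,140,325,260)).items():
    im=optics.camera(n)[y0:y1,x0:x1,::-1]; o.append(cv2.resize(im,(int(480*(x1-x0)/(y1-y0)*.8),384),interpolation=cv2.INTER_CUBIC))
cv2.imwrite("pics/b.png",np.hstack(o))
E
```

```text
time_s: 2.1
eef_pos: [0.4292, 0.0453, 0.1088]
eef_rot: [0.698, -0.113, 0.698, 0.113]
wrist_force: [-0.6, 0.5, -0.2]
opening: 0.002
t 2.1 tcp rel hinge (box axes mm) [-69.4  -0.4  45.3] z head 18.4 tilt [ 0.0007  0.0002 -1.    ] F box [-0.38  0.65 -0.22] open 0.0
shift tool mm [ 0.3  0.4 69.4]
```

View pics/b.png

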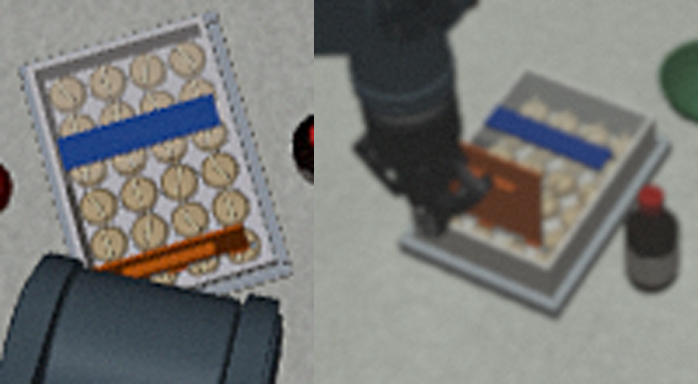

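The finger is upright and centred behind the flap (side crop, about (435,225)), with the flap still standing ahead of it. Now I push it over.

```bash
python3 -m jog '[0,0,15,0,0, 0,0,30,0,0, 0,0,45,0,0, 0,0,57,0,0, 0,0,68,0,0]'; python3 s.py 25 0 45;  python3 -m jog '[0,0,6,0,0, 0,0,12,0,0, 0,0,18,0,0, 0,0,22,0,0, 0,0,24,0,0]'; python3 s.py 25 0 45
python3 - <<'E'
from h import *
o=[]
for n,(x0,y0,x1,y1) in dict(top=(235,170,325,280),side=(205,140,325,260)).items():
    im=optics.camera(n)[y0:y1,x0:x1,::-1]; o.append(cv2.resize(im,(int(480*(x1-x0)/(y1-y0)*.8),384),interpolation=cv2.INTER_CUBIC))
cv2.imwrite("pics/c.png",np.hstack(o))
E
```

```text
time_s: 2.7
eef_pos: [0.4939, 0.0657, 0.1091]
eef_rot: [0.699, -0.113, 0.698, 0.112]
wrist_force: [0.2, 0.7, 0.2]
opening: 0.002
t 2.7 tcp rel hinge (box axes mm) [-1.5 -1.5 45.6] z head 18.31 tilt [ 0.0017 -0.0002 -1.    ] F box [0.44 0.64 0.18] open 0.0
shift tool mm [ 0.6  1.5 26.5]
time_s: 3.2
eef_pos: [0.5156, 0.0729, 0.108]
eef_rot: [0.698, -0.112, 0.698, 0.112]
wrist_force: [-0.2, 0.3, 0.3]
opening: 0.005
t 3.2 tcp rel hinge (box axes mm) [21.3 -1.5 44.5] z head 18.28 tilt [-0.0002  0.     -1.    ] F box [-0.09  0.35  0.28] open 0.0
shift tool mm [-0.5  1.5  3.7]
```

View pics/c.png

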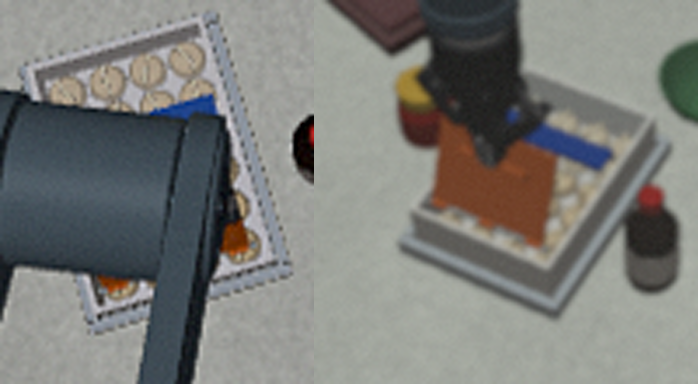

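```bash
python3 -m jog '[8,0,3,0,0, 16,0,6,0,0, 24,0,10,0,0, 31,0,13,0,0, 36,0,16,0,0]'; python3 s.py 38 0 3;  python3 -m jog '[2,0,0,0,0, 4,0,0,0,0, 5,0,0,0,0, 5,0,0,0,0, 5,0,0,0,0]'; python3 s.py 38 0 1.5
python3 - <<'E'
from h import *
o=[]
for n,(x0,y0,x1,y1) in dict(top=(235,170,325,280),side=(205,140,325,260)).items():
    im=optics.camera(n)[y0:y1,x0:x1,::-1]; o.append(cv2.resize(im,(int(480*(x1-x0)/(y1-y0)*.8),384),interpolation=cv2.INTER_CUBIC))
cv2.imwrite("pics/d.png",np.hstack(o))
E
```

```text
time_s: 3.8
eef_pos: [0.5297, 0.0779, 0.0708]
eef_rot: [0.697, -0.112, 0.699, 0.112]
wrist_force: [-0.4, 1.1, -0.1]
opening: -0.0
t 3.8 tcp rel hinge (box axes mm) [36.3 -1.2  7.3] z head 18.28 tilt [-0.0021 -0.     -1.    ] F box [-0.    1.11 -0.13] open -0.0
shift tool mm [4.3 1.2 1.7]
time_s: 4.3
eef_pos: [0.5306, 0.0778, 0.0671]
eef_rot: [0.698, -0.112, 0.698, 0.112]
wrist_force: [-0.5, 0.3, 0.2]
opening: -0.001
t 4.3 tcp rel hinge (box axes mm) [37.1 -1.6  3.6] z head 18.28 tilt [ 0. -0. -1.] F box [-0.37  0.49  0.17] open -0.0
shift tool mm [2.1 1.6 0.9]
```

View pics/d.png

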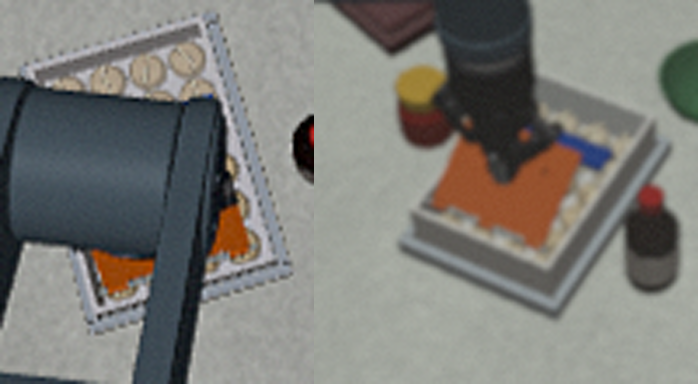

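```bash
python3 -m jog '[1,0,0,0,0, 1.5,0,0,0,0, 2,0,0,0,0, 2,0,0,0,0, 2,0,0,0,0]'; python3 s.py 45 0 1.5;  python3 -m jog '[0.5,0,0,0,0, 1,0,0,0,0, 1,0,0,0,0, 1,0,0,0,0, 1,0,0,0,0]'; python3 s.py 45 0 1.5
```

```text
time_s: 4.9
eef_pos: [0.5306, 0.0779, 0.065]
eef_rot: [0.698, -0.112, 0.698, 0.112]
wrist_force: [-0.1, -0.2, 0.1]
opening: 0.002
t 4.9 tcp rel hinge (box axes mm) [37.1 -1.5  1.5] z head 18.28 tilt [-0.0001 -0.     -1.    ] F box [-0.2  -0.18  0.07] open 0.0
shift tool mm [0.  1.5 7.9]
time_s: 5.4
eef_pos: [0.5306, 0.0779, 0.064]
eef_rot: [0.698, -0.112, 0.698, 0.112]
wrist_force: [0.7, -0.1, -0.2]
opening: 0.001
t 5.4 tcp rel hinge (box axes mm) [37.1 -1.5  0.5] z head 18.28 tilt [-0.0001  0.     -1.    ] F box [ 0.64 -0.31 -0.2 ] open 0.0
shift tool mm [-1.   1.5  7.9]
```

```bash
python3 -m jog '[0.5,0,0,0,0, 1,0,0,0,0, 1,0,0,0,0, 1,0,0,0,0, 1,0,0,0,0]'|grep force; python3 s.py;  python3 -m jog '[0.5,0,0,0,0, 1,0,0,0,0, 1,0,0,0,0, 1,0,0,0,0, 1,0,0,0,0]'|grep force; python3 s.py
python3 - <<'E'
from h import *
o=[]
for n,(x0,y0,x1,y1) in dict(side=(225,155,315,235)).items():
    im=optics.camera(n)[y0:y1,x0:x1,::-1]; o.append(cv2.resize(im,None,fx=7,fy=7,interpolation=cv2.INTER_CUBIC))
cv2.imwrite("pics/e.png",np.hstack(o))
E
```

```text
wrist_force: [-0.8, -0.3, 0.2]
t 5.9 tcp rel hinge (box axes mm) [37.1 -1.5 -0.5] z head 18.28 tilt [-0.0001 -0.     -1.    ] F box [-0.86 -0.01  0.25] open 0.0
wrist_force: [-0.4, -0.1, -0.5]
t 6.4 tcp rel hinge (box axes mm) [37.1 -1.5 -1.5] z head 18.28 tilt [-0.0001 -0.     -1.    ] F box [-0.45  0.05 -0.54] open 0.0
```

View pics/e.png

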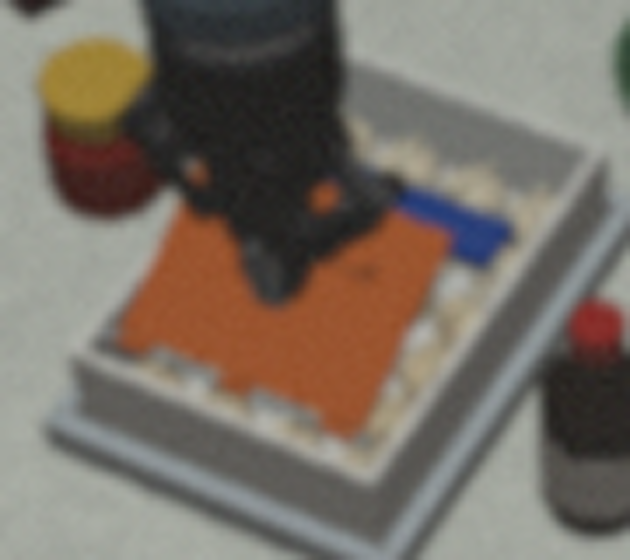

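```bash
cat > k.py <<'E'
from h import *
H=np.array([.4949,.0676,.0635]); a=np.radians(18.4); B=np.array([[np.cos(a),np.sin(a),0],[-np.sin(a),np.cos(a),0],[0,0,1]])
c=optics.get_calibration("side")
P=lambda x,y,z: ((proj(c,H+B.T@np.array([x,y,z])/1000)-[225,155])*7).round(0)
for th in (0,.1,.2): print(th,"edge",P(95*np.cos(th),-60,95*np.sin(th)+1.5))
print("slot+5",P(100,-60,1.5))
print("hinge corner",P(0,-60,1.5),P(0,60,1.5),"lip low front",P(101,-65,3.5),"lip top front",P(101,-65,8.5))
E
python3 k.py; python3 -m jog '[0.5,0,0,0,0, 1,0,0,0,0, 1,0,0,0,0, 1,0,0,0,0, 1,0,0,0,0]'|grep force; python3 s.py; python3 -m jog '[0.5,0,0,0,0, 1,0,0,0,0, 1,0,0,0,0, 1,0,0,0,0, 1,0,0,0,0]'|grep force; python3 s.py
```

```text
0 edge [466. 282.]
0.1 edge [465. 268.]
0.2 edge [462. 257.]
slot+5 [472. 274.]
hinge corner [355. 438.] [112. 334.] lip low front [483. 273.] lip top front [483. 266.]
wrist_force: [-0.4, -1.4, 0.2]
t 6.95 tcp rel hinge (box axes mm) [37.1 -1.5 -2.5] z head 18.29 tilt [-0.0001 -0.     -1.    ] F box [-0.77 -1.19  0.25] open 0.0
wrist_force: [0.1, 0.1, 0.1]
t 7.45 tcp rel hinge (box axes mm) [37.1 -1.5 -3.5] z head 18.28 tilt [-0.0001  0.     -1.    ] F box [0.14 0.05 0.13] open 0.01
```

```bash
cat >> k.py <<'E'
for z in (-1.5,5,10,20): print("tcp",z,P(37,-1.5,z),"rear",P(26,-1.5,z))
E
python3 k.py|tail -4
python3 - <<'E'
from h import *
im=optics.camera("side")[155:235,225:315,::-1]; a=cv2.resize(im,None,fx=5,fy=5,interpolation=cv2.INTER_CUBIC)
b=optics.camera("wrist")[:,:,::-1][:, :]; b=cv2.resize(b,(640*4//8,400*4//8)); b=cv2.copyMakeBorder(b,0,200,0,0,cv2.BORDER_CONSTANT)
cv2.imwrite("pics/f.png",np.hstack([a,b]))
E
```

```text
tcp -1.5 [281. 331.] rear [268. 348.]
tcp 5 [280. 321.] rear [266. 339.]
tcp 10 [279. 314.] rear [265. 332.]
tcp 20 [277. 299.] rear [263. 317.]
```

View pics/f.png

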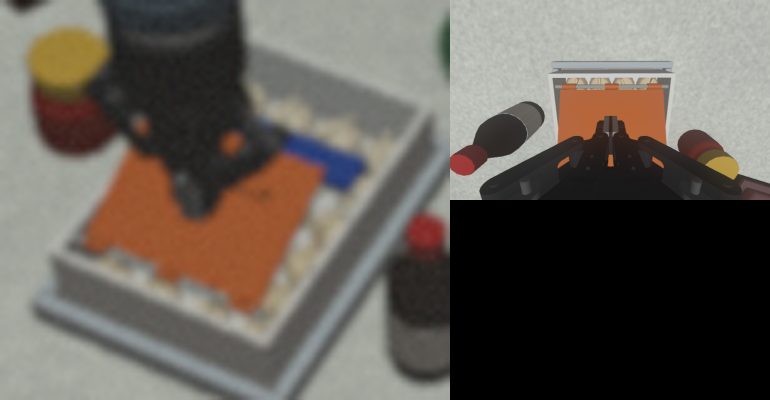

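```bash
cat >> k.py <<'E'
print("b tip expected px",proj(c,[.4292,.0453,.1088]),"seen ~241,213")
im=optics.camera("side"); m=mask(im,(3,120,40),(18,255,255),(225,155,325,245)); h=big(m)
print("approx",((cv2.approxPolyDP(cv2.convexHull(h),2,True)[:,0]-[225,155])*7).tolist())
for th in (0,.1,.2,.3,.4,.5): print(th,"edge",P(95*np.cos(th),-60,95*np.sin(th)+1.5),P(95*np.cos(th),60,95*np.sin(th)+1.5))
E
python3 k.py|tail -8
```

```text
b tip expected px [243.62599059 218.01358294] seen ~241,213
approx [[182, 210], [392, 217], [441, 238], [350, 427], [119, 336]]
0 edge [466. 282.] [229. 186.]
0.1 edge [465. 268.] [227. 172.]
0.2 edge [462. 257.] [223. 160.]
0.3 edge [459. 246.] [218. 150.]
0.4 edge [454. 238.] [212. 141.]
0.5 edge [449. 231.] [205. 134.]
```

The flap corner and the fingertip both appear higher than the reported TCP implies. The tips seem to end about 15–19 mm short of it. I'll keep lowering while watching the force and the flap corner.

```bash
python3 -m jog '[1.5,0,0,0,0, 3,0,0,0,0, 4.5,0,0,0,0, 6,0,0,0,0, 6,0,0,0,0]'|grep force; python3 s.py; python3 k.py|grep approx;python3 -m jog '[1.5,0,0,0,0, 3,0,0,0,0, 4,0,0,0,0, 4,0,0,0,0, 4,0,0,0,0]'|grep force; python3 s.py; python3 k.py|grep approx
```

```text
wrist_force: [-0.5, -0.1, 0.4]
t 8.1 tcp rel hinge (box axes mm) [36.9 -1.4 -9.8] z head 18.28 tilt [-0.0006  0.     -1.    ] F box [-0.5   0.05  0.37] open -0.0
approx [[448, 245], [350, 427], [119, 336], [189, 217], [399, 224]]
wrist_force: [0.9, -0.4, 0.3]
t 8.65 tcp rel hinge (box axes mm) [ 37.   -1.5 -13.5] z head 18.28 tilt [-0.0003 -0.     -1.    ] F box [ 0.69 -0.65  0.32] open -0.0
approx [[189, 224], [399, 231], [448, 252], [364, 420], [329, 427], [119, 336]]
```

```bash
python3 -m jog '[1,0,0,0,0, 2,0,0,0,0, 2.5,0,0,0,0, 2.5,0,0,0,0, 2.5,0,0,0,0]'|grep force; python3 s.py; python3 k.py|grep approx;python3 -m jog '[0.5,0,0,0,0, 1,0,0,0,0, 1.5,0,0,0,0, 1.5,0,0,0,0, 1.5,0,0,0,0]'|grep force; python3 s.py; python3 k.py|grep approx
```

```text
wrist_force: [0.2, -0.3, 0.4]
t 9.2 tcp rel hinge (box axes mm) [ 37.1  -1.5 -16. ] z head 18.28 tilt [-0.0002  0.     -1.    ] F box [ 0.06 -0.35  0.41] open 0.0
approx [[448, 259], [350, 427], [119, 343], [182, 231], [392, 231]]
wrist_force: [-0.3, -0.0, -0.2]
t 9.75 tcp rel hinge (box axes mm) [ 37.1  -1.5 -17.5] z head 18.28 tilt [-0.0001 -0.     -1.    ] F box [-0.34  0.07 -0.23] open -0.0
approx [[119, 343], [189, 231], [406, 238], [455, 266], [350, 427]]
```

```bash
for i in 1; do python3 -m jog '[0.5,0,0,0,0, 1,0,0,0,0, 1,0,0,0,0, 1,0,0,0,0, 1,0,0,0,0]'|grep force; python3 s.py; python3 -m jog '[0.5,0,0,0,0, 1,0,0,0,0, 1,0,0,0,0, 1,0,0,0,0, 1,0,0,0,0]'|grep force; python3 s.py; done
python3 - <<'E'
from h import *
im=optics.camera("side")[155:235,225:315,::-1]; a=cv2.resize(im,None,fx=6,fy=6,interpolation=cv2.INTER_CUBIC)
cv2.imwrite("pics/g.png",a)
E
```

```text
wrist_force: [0.6, -0.2, 0.6]
t 10.3 tcp rel hinge (box axes mm) [ 37.1  -1.5 -18.5] z head 18.28 tilt [-0.0001 -0.     -1.    ] F box [ 0.47 -0.39  0.55] open 0.0
wrist_force: [0.4, 0.2, 0.2]
t 10.8 tcp rel hinge (box axes mm) [ 37.1  -1.5 -19.5] z head 18.28 tilt [-0.0001 -0.     -1.    ] F box [0.4  0.03 0.18] open 0.0
```

View pics/g.png

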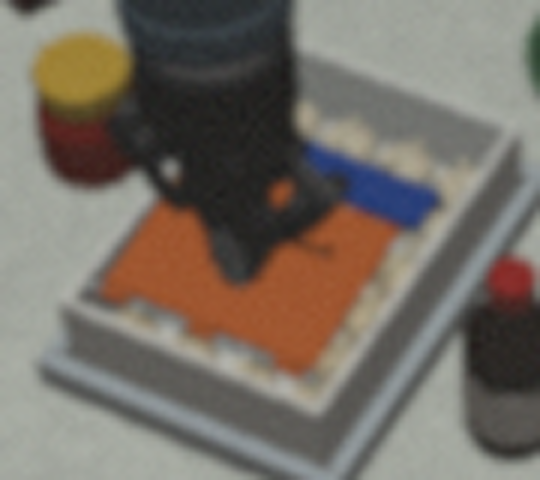

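The flap is now nearly flat. Its near corner is at about (405,232), just in front of the lip, and the blue bar is fully visible. I'll lower the last bit until I feel contact.

```bash
python3 -m jog '[0.5,0,0,0,0, 1,0,0,0,0, 1,0,0,0,0, 1,0,0,0,0, 1,0,0,0,0]'|grep force; python3 s.py; python3 -m jog '[0.5,0,0,0,0, 0.7,0,0,0,0, 0.7,0,0,0,0, 0.7,0,0,0,0, 0.7,0,0,0,0]'|grep force; python3 s.py;  python3 k.py|grep approx
```

```text
wrist_force: [-0.8, 0.5, 0.5]
t 11.35 tcp rel hinge (box axes mm) [ 37.1  -1.5 -20.5] z head 18.28 tilt [-0.0001 -0.     -1.    ] F box [-0.61  0.78  0.45] open 0.0
wrist_force: [-0.1, 0.0, -0.6]
t 11.85 tcp rel hinge (box axes mm) [ 37.1  -1.5 -21.2] z head 18.28 tilt [-0.0001 -0.     -1.    ] F box [-0.1   0.07 -0.63] open 0.0
approx [[119, 336], [182, 238], [399, 245], [455, 266], [350, 427]]
```

```bash
python3 -m jog '[0.5,0,0,0,0, 1,0,0,0,0, 1,0,0,0,0, 1,0,0,0,0, 1,0,0,0,0]'|grep force; python3 s.py; python3 -m jog '[0.5,0,0,0,0, 0.7,0,0,0,0, 0.7,0,0,0,0, 0.7,0,0,0,0, 0.7,0,0,0,0]'|grep force; python3 s.py;  python3 k.py|grep approx
```

```text
wrist_force: [-0.4, -0.2, 0.0]
t 12.4 tcp rel hinge (box axes mm) [ 37.1  -1.5 -22.2] z head 18.28 tilt [-0.0001 -0.     -1.    ] F box [-0.46 -0.01  0.01] open -0.0
wrist_force: [-0.7, 0.1, 0.8]
t 12.9 tcp rel hinge (box axes mm) [ 37.1  -1.5 -22.9] z head 18.29 tilt [-0. -0. -1.] F box [-0.6   0.31  0.78] open -0.0
approx [[455, 280], [350, 427], [119, 336], [189, 238], [406, 252]]
```

```bash
python3 -m jog '[0.5,0,0,0,0, 1,0,0,0,0, 1.5,0,0,0,0, 1.5,0,0,0,0, 1.5,0,0,0,0]'|grep force; python3 s.py; python3 -m jog '[0.4,0,0,0,0, 0.8,0,0,0,0, 1.2,0,0,0,0, 1.2,0,0,0,0, 1.2,0,0,0,0]'|grep force; python3 s.py
```

```text
wrist_force: [-0.1, 0.5, -0.6]
t 13.45 tcp rel hinge (box axes mm) [ 37.1  -1.5 -24.4] z head 18.29 tilt [-0.0001 -0.     -1.    ] F box [ 0.06  0.51 -0.59] open -0.0
wrist_force: [-1.5, 0.5, 5.6]
t 13.95 tcp rel hinge (box axes mm) [ 37.2  -1.5 -25.1] z head 18.29 tilt [-0.     -0.0001 -1.    ] F box [-1.3   0.95  5.62] open -0.0
```

Contact: 5.6 N vertical with the flap flat. I'll ease off slightly and slide forward towards the rib.

```bash
python3 -m jog '[-0.3,0,3,0,0, -0.3,0,6,0,0, -0.3,0,9,0,0, -0.3,0,12,0,0, -0.3,0,15,0,0]'|grep force; python3 s.py; python3 k.py|grep approx; python3 -m jog '[0,0,3,0,0, 0,0,6,0,0, 0,0,9,0,0, 0,0,11,0,0, 0,0,11,0,0]'|grep force; python3 s.py;python3 k.py|grep approx
python3 - <<'E'
from h import *
im=optics.camera("side")[155:235,225:315,::-1]; a=cv2.resize(im,None,fx=6,fy=6,interpolation=cv2.INTER_CUBIC)
cv2.imwrite("pics/i.png",a)
E
```

```text
wrist_force: [-2.9, -0.3, 5.3]
t 14.45 tcp rel hinge (box axes mm) [ 52.5  -1.6 -25.1] z head 18.28 tilt [ 0.0002 -0.     -1.    ] F box [-2.84  0.67  5.3 ] open -0.0
approx [[462, 266], [364, 406], [140, 315], [210, 217], [399, 238]]
wrist_force: [-3.0, -1.0, 6.0]
t 15.0 tcp rel hinge (box axes mm) [ 63.1  -1.6 -25.2] z head 18.29 tilt [-0.0007 -0.0002 -1.    ] F box [-3.21 -0.02  5.98] open -0.0
approx [[147, 301], [217, 203], [392, 231], [462, 266], [378, 392]]
```

View pics/i.png

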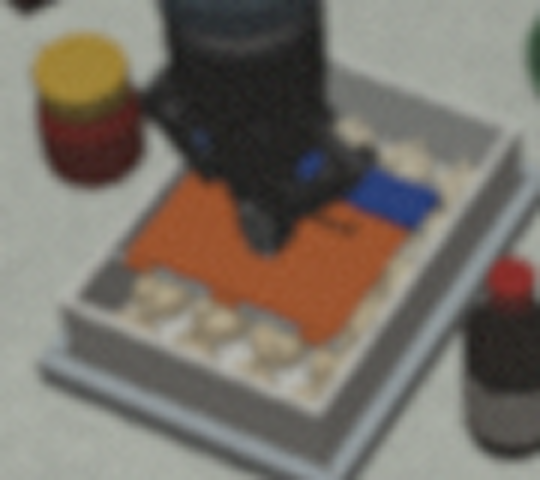

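The hinge edge has advanced about 20 mm and the flap's far edge has disappeared under the blue lip. I'll push on to the end stop.

```bash
python3 -m jog '[0,0,1,0,0, 0,0,2,0,0, 0,0,3,0,0, 0,0,4,0,0, 0,0,4,0,0]'|grep force; python3 s.py;python3 k.py|grep approx; python3 -m jog '[0,0,2,0,0, 0,0,4,0,0, 0,0,6,0,0, 0,0,8,0,0, 0,0,8,0,0]'|grep force; python3 s.py;python3 k.py|grep approx
```

```text
wrist_force: [-3.2, -1.4, 6.6]
t 15.6 tcp rel hinge (box axes mm) [ 66.8  -1.6 -25.3] z head 18.29 tilt [-0.0012 -0.0003 -1.    ] F box [-3.51 -0.3   6.61] open 0.0
approx [[147, 301], [224, 196], [385, 231], [469, 273], [378, 392]]
wrist_force: [-2.3, -1.5, 4.6]
t 16.15 tcp rel hinge (box axes mm) [ 75.   -1.6 -25.4] z head 18.29 tilt [-0.0007 -0.0002 -1.    ] F box [-2.61 -0.67  4.64] open 0.0
approx [[238, 182], [469, 273], [378, 392], [147, 301]]
```

```bash
python3 -m jog '[0,0,1,0,0, 0,0,2,0,0, 0,0,3,0,0, 0,0,3,0,0, 0,0,3,0,0]'|grep force; python3 s.py; python3 -m jog '[0,0,1,0,0, 0,0,2,0,0, 0,0,3,0,0, 0,0,3,0,0, 0,0,3,0,0]'|grep force; python3 s.py;python3 k.py|grep approx
```

```text
wrist_force: [-7.5, -2.2, 9.9]
t 16.7 tcp rel hinge (box axes mm) [ 76.5  -1.5 -25.4] z head 18.3 tilt [-0.0038 -0.0009 -1.    ] F box [-7.8   0.32  9.9 ] open -0.0
wrist_force: [-11.9, -4.6, 13.4]
t 17.2 tcp rel hinge (box axes mm) [ 78.2  -1.5 -25.5] z head 18.31 tilt [-0.0064 -0.0015 -1.    ] F box [-12.74  -0.65  13.41] open -0.0
approx [[245, 175], [469, 266], [371, 392], [154, 301]]
```

The horizontal force rose to 12.7 N with no further travel, so the rib is pushed to its end stop. I'll back off, lift clear and look.

```bash
python3 -m jog '[0,0,-3,0,0, -2,0,-8,0,0, -20,0,-12,0,0, -50,0,-12,0,0, -90,0,-12,0,0]'|grep force; python3 -m jog '[-20,0,-45,0,0, -20,0,-90,0,0, -20,0,-135,0,0, -20,0,-180,0,0, -20,0,-180,0,0]'|grep -E 'force|time'; python3 s.py
python3 - <<'E'
from h import *
o=[]
for n,(x0,y0,x1,y1) in dict(top=(235,170,325,280),side=(205,140,325,260)).items():
    im=optics.camera(n); im2=im[y0:y1,x0:x1,::-1]; o.append(cv2.resize(im2,(int(480*(x1-x0)/(y1-y0)*.8),384),interpolation=cv2.INTER_CUBIC))
    c=optics.get_calibration(n); r=dict(top=(235,165,325,270),side=(225,155,325,245))[n]
    b=big(mask(im,(100,120,60),(130,255,255),r)); P=np.array([onz(c,*p,.072) for p in cv2.boxPoints(cv2.minAreaRect(b))]); lip=P.mean(0)
    h=big(mask(im,(3,120,40),(18,255,255),r)); Q=np.array([onz(c,*p,.0635) for p in h[:,0]]); a=np.radians(18.4); ex=np.array([np.cos(a),np.sin(a),0])
    print(n,"lip",lip.round(4),"orange x rel lip centre mm",((Q-lip)@ex*1000).min().round(1),((Q-lip)@ex*1000).max().round(1))
cv2.imwrite("pics/j.png",np.hstack(o))
E
```

```text
wrist_force: [1.6, 0.6, 1.2]
time_s: 18.25
wrist_force: [-0.2, 0.3, 0.3]
t 18.25 tcp rel hinge (box axes mm) [-116.2    0.7   82.9] z head 18.23 tilt [-0.0041  0.0004 -1.    ] F box [-0.09  0.3   0.28] open -0.0
top lip [0.606  0.1036 0.072 ] orange x rel lip centre mm -96.2 -13.0
side lip [0.6066 0.1039 0.072 ] orange x rel lip centre mm -93.8 -10.4
```

View pics/j.png

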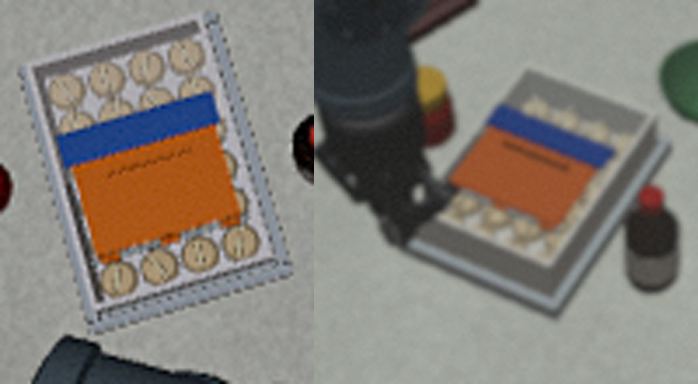

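Run:
```python
from h import *
a=np.radians(18.4); ex=np.array([np.cos(a),np.sin(a),0]); ey=np.array([-ex[1],ex[0],0]); c=optics.get_calibration("top")
im=optics.camera("top").astype(np.float32); org=np.array([.606,.1036,0])-.0245*ex
for nm,z,xs,sig in (("orange rear",.065,np.arange(-84,-46,2),1),("lip/rib",.066,np.arange(-16,20,2),1)):
    uv=np.array([[proj(c,org+x/1e3*ex+y/1e3*ey+[0,0,z]) for y in range(-30,31,3)] for x in xs],np.float32)
    s=cv2.remap(im,uv[...,0],uv[...,1],cv2.INTER_LINEAR).mean(1)
    print(nm); print(*[f"{x}:{r:.0f}/{b:.0f}" for x,(r,g,b) in zip(xs,s)])
s=status.get_obs();print(s["time_s"])
```

```text
orange rear
-84:152/112 -82:150/112 -80:150/114 -78:149/116 -76:149/124 -74:145/129 -72:132/118 -70:128/108 -68:126/98 -66:126/78 -64:147/51 -62:167/29 -60:173/21 -58:173/22 -56:172/23 -54:172/23 -52:172/24 -50:172/23 -48:172/24
lip/rib
-16:170/21 -14:170/21 -12:171/21 -10:172/23 -8:173/22 -6:162/20 -4:144/17 -2:153/18 0:165/19 2:171/21 4:172/20 6:174/19 8:176/14 10:145/33 12:90/90 14:40/127 16:24/135 18:28/134
18.4
```

The rib's rear face measures x = -4 mm in the box frame, which matches the -4 mm expected when fully home. The lip front measures about 11–12 mm (11 expected). The flap is home and holding by itself.

```bash
python3 -c "
from bench import hand_in; print(hand_in())"
```

```text
the job is handed in; nothing more can be done
None
```

The dumpling box is closed: the orange flap lies flat with its edge tucked under the blue lip, and I handed the job in at about 18.4 s. With the shut fingertips I folded the flap down, pressed it flat, then slid it forward until its rib reached the end stop.

**Last checks, with the arm withdrawn:**
- **Tuck:** the top view puts the rib's rear face at x = -4 mm in the box frame, exactly where it should be when fully home. The flap's rear edge sits at about -66 to -68 mm (-68 expected). The flap's edge is hidden under the lip and stayed down by itself.
- **Forces:** the most I saw was 12.7 N horizontal and 13.4 N vertical, both at the end stop.
- **Other items:** the soy bottle and chili jar look unmoved in the last crops. The other items were out of the arm's way, and I did not measure any of them again.

**Disagreements:**
- **Fingertip height:** contact came about 26 mm lower than the reported tool position implied. I went by the force reading and the pictures instead.
- **Box shift:** the box moved about 2.5 mm forward, which is within its play in the cradle.
- **Slot travel:** a coarse estimate from the side view gave only 17–19 mm, give or take 3, against 22 mm for fully home. I trusted the finer top-view measurement and the end-stop force.

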